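# Put a repaired circuit board on test

### The arm

A 6-joint arm with a two-finger parallel gripper is mounted at the origin on the work surface. World frame = base frame: x ahead of the robot, y to its left, z up, the work surface at z = 0. Lengths are in m, angles in rad, forces in N, time in s.
With the tool pointing down it reaches from about 0.225 to 0.875 m from the base axis. Payload 3.4 kg.
Tool frame: the origin (TCP) lies at the very end of the fingers, on their centre line; the grasp point (between the pads) lies 19 mm behind it (r.hold_point_z is the distance from the TCP to the grasp point, in m); z points along the fingers, y is the line along which they close (so a half turn about z gives the same grasp; the last joint's range is limited). The gripper opens to 85 mm and grips with 20 to 120 N. Pads are 22 mm wide; open, the fingers measure 114 mm over their backs; the gripper's body (76 mm by 85 mm) begins 54 mm behind the grasp point. The pads swing forward as they close: fully open they stand 13 mm farther back than shut.
Start: joints at [-1.303, 0.276, 1.505, -0, 1.361, -0.121], TCP at [0.218, -0.532, 0.231] pointing down, gripper open.
Joint ranges: [-2.89, 2.89], [-0.75, 2.08], [0.22, 2.7], [-1.18, 4.32], [0.11, 2.71], [-2.7, 2.7]. Speed limits (rad/s): [2.57, 2.57, 3.14, 3.14, 3.14, 3.14].

### API

Orientations are given as a unit quaternion [w, x, y, z].
In Python, from bench import r gives the robot as it stands. The module is installed in compiled form; this text tells all that it offers.
- The arm moves only by the shell command python3 -m jog 'ROWS'. ROWS is text: rows parted by semicolons, each of 5 numbers parted by spaces: the shift along the tool's x, y, z in m, then the turn about the tool's z in degrees, then the closure, from 0 (fully open) to 1 (shut). In form: dx dy dz roll claw; .... A call has 1 to 12 rows; each row is the pose to reach, as a shift and turn from the pose commanded when the call began, along the tool's axes at that moment; what a row does not reach only later rows make up. A row lasts 1/10 s, in which the tool goes at most 50 mm and 8.59 degrees, less where a joint would pass 70% of its speed; a pose out of reach is approached as far as the arm can. A call with a gripper value outside its range is refused whole. The fingers move at their own pace and stop on an object; the grip force is fixed at half the most. Time passes only in rows, so rows that repeat a pose let the fingers close. It gives the time, the measured TCP pose, the force, the opening and the grip force at its end, in the units of the state.
- r.get_obs(): the state, without advancing time (a new reading comes with each control period).
- r.snapshot(name): name is "scene" or "side" or "wrist"; returns a dict with "pixels" (384x512x3 uint8, red, green, blue), "vfov" (degrees; the focal length in pixels is half the picture's height over the tangent of half this angle, whatever the lens; pixels are square), "cx", "cy" (the principal point, pixels), "xyz" and "orientation" of the camera in the world; the wrist camera has in their place "tool_from_camera" (4x4, takes a point from camera to tool coordinates, whose origin is the TCP and whose axes are the flange's). Camera axes: x right, y up, looking along -z (the intrinsics and any distortion apply to the point x, -y, -z); pixel columns grow to the right and rows downward; lengths in m; the calibration is good to about 2 mm. A picture is of the moment at which its call begins: read the wrist's pose just before it. There is no depth.
- r.close_job(): hands the job in; it is judged then, once.
Trained networks look in a picture, given as the dict that the camera call returned (one of the last four; its "shot" number tells which), for a name from the list of things; names that differ only in an ending like _2 or _b are one class to them, and where a whole thing is asked for, a point or a joint stands for the part that bears it (a point fixed in the world has none). Each returns a list of dicts, best first, with "score" (0 to 1); they miss things now and then, are a little off and sometimes report something else, mostly with a low value. They report only what shows in the picture. A call takes as long as a camera call.
- r.boxes_of(picture, query): "bbox" ([left, top, width, height] in pixels, round what is visible of it).
The state is a dict: "time": time; "joint_pos": joint angles; "qvel": joint speeds; "effort": joint torques, N m; "ee_pos": TCP position; "orientation": TCP orientation; "wrist_force": force on the tool from outside, world axes, zero at the start; "ft_torque": the same for the moment, N m; "grip_width": finger opening in m; "grip_force": force on a finger pad.
Only numpy, scipy, OpenCV 4.12 (cv2) and the standard library are available. Lean on these libraries where they do the work, as an engineer would, in place of code of your own. Each camera call takes 0.05 s, during which the arm holds its last target. There are 200 camera calls.

### The job

Put the repaired circuit board on test. First throw the supply switch, the one with the crossbar handle, to off (towards the robot), push the board's carrier along its rails fully home against the end stop, and swing the latch bar all the way across behind it. Then throw the supply switch back on and turn the knob until the dial's needle points at the index mark on the rim, leaving the ball-handled lamp switch and everything else on the bench as it was.

Things in the scene. Friction and masses are not known exactly. Their poses are not given: they have to be found in the camera images.
- supply_base: supply switch: grey housing 90 x 60 x 34 mm (x, y, z), fixed; origin under its centre; its x axis points away from the robot side, the lever swings in its x-z plane about a pivot along y 30 mm above the origin, lever length 66 mm. Lever ends in a dark steel crossbar
- supply (a joint): supply lever, rad: 0 = off (leans 0.55 rad to the housing's -x, towards the robot), 1.1 = on (leans 0.55 rad to +x). The heavy handle drops over centre (0.55) to either end stop and stays there; pushing it takes about 1 N
- supply_tip (a point): middle of the crossbar at the top of the supply lever: bar 14 mm thick, 66 mm long along the housing's y; about 86 mm above the table at either end of its swing
- lamp_base: lamp switch, to be left alone: grey housing 90 x 60 x 34 mm (x, y, z), fixed; origin under its centre; its x axis points away from the robot side, the lever swings in its x-z plane about a pivot along y 30 mm above the origin, lever length 66 mm. Lever ends in a dark steel ball
- lamp_tip (a point): centre of the 24 mm ball at the top of the lamp switch's lever
- fixture: aluminium test fixture, fixed; base plate 220 x 120 x 10 mm, origin under its centre. A channel along x, floor 10 mm above the origin, between two rails 12 mm high with inner faces at y = +-37 mm, x = -60 to 105 mm. Dark end stop at its +x end, inner face at x = 95 mm, 24 mm high. The open mouth faces -x, the robot
- carrier: circuit board in a loose black carrier 100 x 70 mm lying in the channel; origin under its centre, x along the channel. Floor 6 mm thick with the green board on it; across its -x end (outer face at x = -50 mm) a full-width lip 26 mm high and 6 mm thick to push against. Home when its +x end touches the end stop: origin at x = 45 mm in the fixture's frame
- latch (a joint): turn-latch, rad: 0 = open (bar points along the fixture's -x, beside the mouth at its +y side), 1.571 = closed (bar turned counterclockwise seen from above, across the mouth, pointing to -y, 4 mm behind the lip of a carrier that is home). Stays where it is left; a light push on the pin turns it
- latch_hinge (a point): pivot of the latch, vertical axis, at x = -14, y = 52, z = 28.5 mm in the fixture's frame, mid-height of the 7 mm thick, 10 mm wide steel bar; the bar passes above the rails
- latch_pin (a point): top centre of the upright black pin near the free end of the latch bar: 14 mm across, standing 30 mm above the bar, top 62 mm above the table, 75 mm from the pivot
- meter: grey trimming unit 130 x 210 x 50 mm (x, y, z), fixed; origin under its centre. On its top: a knob at y = +60 mm, a 104 mm dial with a flat clear cover (13 mm above the top) centred at y = -45 mm
- knob (a joint): knob, rad, 0 to 2.25; grows clockwise seen from above; at 0 its grip bar lies along the unit's x. Geared to the needle: the needle turns 0.8 rad the same way per rad of knob. Stays where it is left
- knob_grip (a point): on the knob's axis at the height to grip, 84 mm above the table: grip bar 40 mm long, 14 mm wide, its top 11 mm above this point
- needle_tip (a point): tip of the black needle, 40 mm from the dial's centre
- index_tip (a point): inner point of the small black pointed index mark at the dial's rim, 40 mm from the dial's centre; does not move with the knob
- pliers: bystander: side cutters, 160 mm long, dark blue handles, 12 mm high, lying flat; origin under its centre
- screwdriver: bystander: 120 mm screwdriver lying flat; origin under its centre
- battery: bystander: small block battery 45 x 26 x 17 mm lying flat; origin under its centre
- spool: bystander: upright aluminium spool, 52 mm across, 40 mm high; origin under its centre
- jar: bystander: jar with a steel cap, 52 mm across, 70 mm high; origin under its centre
- heatsink: bystander: finned aluminium block 50 x 40 x 27 mm; origin under its centre
- tin: bystander: shallow steel bowl, 60 mm across, 30 mm high; origin under its centre

How it is judged:
By the outcome, as a careful person would: the job done as asked, in the order asked, and still so for the second after the job is handed in, with the robot touching nothing.
It also fails if it takes over 72 s, if anything falls off the work surface, if the arm or the gripper's body presses on something with over 40 N, if the wrist force passes 120 N, or if a joint passes its speed limit or range.

## Working session

There is one attempt and no reset: what is moved stays moved. The work goes in short steps, Python scripts to look and compute and a shell command to move; the robot and the scene stay as the last step left them, time stands still between calls to the robot, and variables do not carry over. Pictures are saved under pics/ and viewed, at most 12 in all, crops included, and the job is handed in when it is done.

```bash
mkdir -p pics
cat > h.py <<'E'
import numpy as np, cv2
from scipy.spatial.transform import Rotation as R
from bench import r
def quat(q): return R.from_quat([q[1],q[2],q[3],q[0]]).as_matrix()
def cam(p,obs=None):
    f=p["pixels"].shape[0]/2/np.tan(np.radians(p["vfov"])/2)
    if "tool_from_camera" in p:
        T=np.eye(4);T[:3,:3]=quat(obs["orientation"]);T[:3,3]=obs["ee_pos"];T=T@np.array(p["tool_from_camera"])
        return f,p["cx"],p["cy"],T[:3,3],T[:3,:3]
    return f,p["cx"],p["cy"],np.array(p["xyz"]),quat(p["orientation"])
def ray(c,u,v):
    f,cx,cy,t,M=c
    d=M@np.array([(u-cx)/f,-(v-cy)/f,-1]);return t,d
def atz(c,u,v,z):
    t,d=ray(c,u,v);return t+d*(z-t[2])/d[2]
def proj(c,P):
    f,cx,cy,t,M=c
    q=M.T@(np.array(P)-t);return cx+f*q[0]/-q[2],cy-f*q[1]/-q[2]
def tri(obsv):
    A=np.zeros((3,3));b=np.zeros(3)
    for c,u,v in obsv:
        t,d=ray(c,u,v);d=d/np.linalg.norm(d);P=np.eye(3)-np.outer(d,d);A+=P;b+=P@t
    return np.linalg.solve(A,b)
E
python3 - <<'E'
from h import *
o=r.get_obs();print(o)
for n in ["scene","side","wrist"]:
    p=r.snapshot(n);cv2.imwrite(f"pics/{n}0.png",p["pixels"][:,:,::-1])
    print(n,{k:v for k,v in p.items() if k!="pixels"})
    c=cam(p,o)
    for q in "supply_base supply_tip lamp_base lamp_tip fixture carrier latch_hinge latch_pin latch meter knob knob_grip needle_tip index_tip pliers screwdriver battery spool jar heatsink tin".split():
        b=r.boxes_of(p,q)
        print(q,[([round(x) for x in d["bbox"]],round(d["score"],2)) for d in b[:2]])
E
python3 -c "
import cv2,numpy as np
a=cv2.imread('pics/scene0.png');b=cv2.imread('pics/side0.png')
cv2.imwrite('pics/s0.png',cv2.resize(a,(800,600)));cv2.imwrite('pics/d0.png',cv2.resize(b,(800,600)))"
```

```text
{'time': 0.0, 'joint_pos': array([-1.30298410e+00,  2.76587985e-01,  1.50615408e+00,  9.15199126e-06,
        1.36071521e+00, -1.21041497e-01]), 'qvel': array([ 0.00055095,  0.00103618, -0.00118062,  0.00035751,  0.0008283 ,
       -0.00094033]), 'effort': array([-8.91636846e-04, -4.16782594e+01, -2.45807648e+01, -1.30715262e-04,
        1.10842785e-02,  1.46020523e-05]), 'ee_pos': array([ 0.21782924, -0.53155323,  0.23043538]), 'orientation': array([-9.30126995e-04,  9.81158322e-01,  1.93203204e-01, -6.38939352e-05]), 'wrist_force': array([-0.74888241,  0.28764408, -0.32246601]), 'ft_torque': array([-0.02985661,  0.04763664,  0.00694224]), 'grip_force': 0.0, 'grip_width': 0.08515177289271068}
scene {'vfov': 48.790108691529866, 'cx': 255.7017356070125, 'cy': 197.5089709458901, 'xyz': array([ 1.2099781 , -0.54162457,  0.85592472]), 'orientation': array([0.82898057, 0.36787318, 0.16477442, 0.38769825]), 'shot': 1}
supply_base [([282, 140, 30, 36], 0.98)]
supply_tip [([174, 230, 17, 26], 0.55), ([296, 139, 15, 15], 0.4)]
lamp_base [([322, 182, 34, 29], 0.74)]
lamp_tip []
fixture []
carr
[... 1800 characters left out ...]
wrist {'vfov': 62.375321105074306, 'cx': 255.14623758289363, 'cy': 191.40511652890325, 'tool_from_camera': array([[ 4.18486330e-04,  9.66392494e-01,  2.57070755e-01,
         6.41808165e-02],
       [ 9.99999829e-01, -5.09338773e-04,  2.86827291e-04,
         8.64047120e-04],
       [ 4.08123844e-04,  2.57070591e-01, -9.66392542e-01,
        -1.42654966e-01],
       [ 0.00000000e+00,  0.00000000e+00,  0.00000000e+00,
         1.00000000e+00]]), 'shot': 3}
supply_base []
supply_tip []
lamp_base []
lamp_tip []
fixture []
carrier []
latch_hinge []
latch_pin []
latch []
meter []
knob []
knob_grip []
needle_tip []
index_tip []
pliers []
screwdriver []
battery []
spool []
jar []
heatsink []
tin []
```

View pics/s0.png

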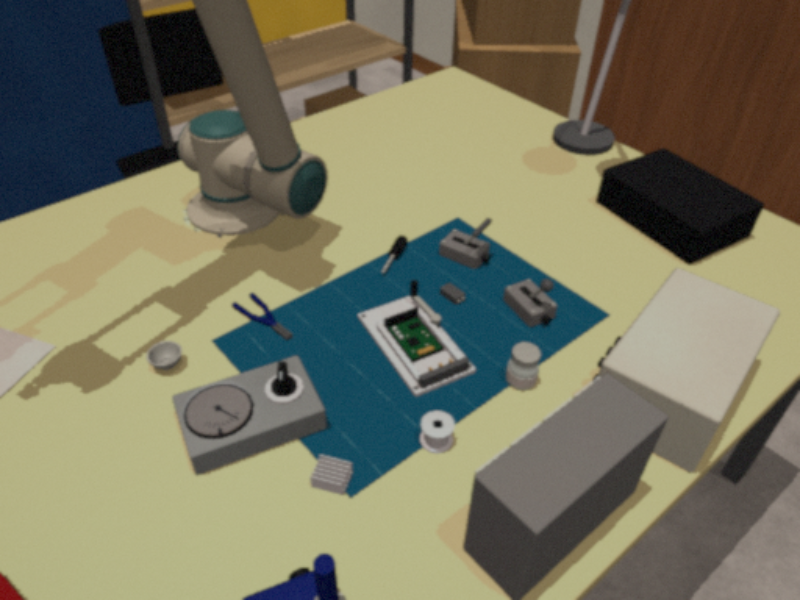

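View pics/d0.png

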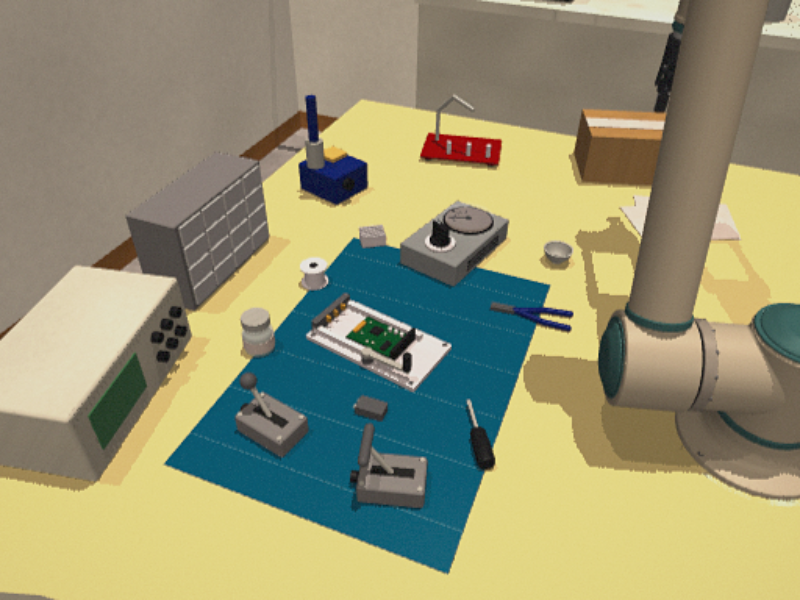

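The scene view shows the supply switch at about (465,247), with its crossbar at (482,228). The lamp switch is at (530,300), the fixture at (415,342), the latch pin at (414,290), and the meter at (250,412) with its knob at (283,380). The side view shows the same layout: supply (392,480), lamp (270,420), fixture (380,345), knob (440,235).

Run:
```python
from h import *
a=cam(r.snapshot("scene"));b=cam(r.snapshot("side"))
k=1/1.5625
for n,s,d in [("crossbar",(482,228),(366,440)),("supplybase",(465,250),(392,485)),("lampball",(547,285),(248,380)),("pin top",(414,284),(407,356)),("knobtop",(282,366),(437,222)),("dialcentre",(218,408),(468,219)),("jar top",(525,352),(255,318)),("spool top",(437,418),(314,265)),("screwdr tip",(384,270),(469,402)),("screwdr handle",(402,242),(484,452)),("battery",(453,293),(371,407)),("pliers nose",(288,336),(493,307)),("pliers end",(240,305),(570,320)),("tin",(165,355),(558,250)),("heatsink",(332,473),(372,235))]:
    x=(s[0]*k,s[1]*k);y=(d[0]*k,d[1]*k)
    print(n,tri([(a,*x),(b,*y)]).round(3))
```

```text
crossbar [0.495 0.287 0.087]
supplybase [0.457 0.287 0.009]
lampball [0.692 0.253 0.086]
pin top [0.512 0.094 0.056]
knobtop [ 0.574 -0.226  0.101]
dialcentre [ 0.543 -0.33   0.054]
jar top [0.769 0.115 0.065]
spool top [ 0.765 -0.078  0.043]
screwdr tip [0.404 0.11  0.014]
screwdr handle [0.357 0.195 0.017]
battery [0.54  0.172 0.009]
pliers nose [ 0.431 -0.137  0.003]
pliers end [ 0.295 -0.16  -0.002]
tin [ 0.354 -0.336  0.023]
heatsink [ 0.725 -0.251  0.015]
```

```bash
python3 -m jog '.4 -.1 -.1 22.3 1;.4 -.1 -.1 22.3 1;.4 -.1 -.1 22.3 1;.4 -.1 -.1 22.3 1;.4 -.1 -.1 22.3 1;.4 -.1 -.1 22.3 1;.4 -.1 -.1 22.3 1;.4 -.1 -.1 22.3 1;.4 -.1 -.1 22.3 1;.4 -.1 -.1 22.3 1;.4 -.1 -.1 22.3 1;.4 -.1 -.1 22.3 1'
cat >> h.py <<'E'
def to(x,y,z,yaw=None):
    o=r.get_obs();M=quat(o["orientation"]);d=M.T@(np.array([x,y,z])-o["ee_pos"])
    cur=np.degrees(np.arctan2(M[1,0],M[0,0]))
    print("shift",d.round(4),"roll",None if yaw is None else round(cur-yaw,2),"cur yaw",round(cur,2),"n",int(np.ceil(np.linalg.norm(d)/.05)))
E
python3 - <<'E'
from h import *
o=r.get_obs();p=r.snapshot("wrist");cv2.imwrite("pics/w1.png",p["pixels"][:,:,::-1])
print(o["ee_pos"],o["joint_pos"]);np.save("w1.npy",np.array(cam(p,o),dtype=object),allow_pickle=True)
for q in "meter knob knob_grip needle_tip index_tip".split():
    print(q,[([round(x) for x in d["bbox"]],round(d["score"],2)) for d in r.boxes_of(p,q)[:2]])
to(.50,.17,.33,0)
E
python3 -c "
import cv2
a=cv2.imread('pics/w1.png');cv2.imwrite('pics/w1b.png',cv2.resize(a,(800,600)))"
```

```text
time: 4.6
ee_pos: [0.5492, -0.2885, 0.3309]
orientation: [0.0, 1.0, -0.001, -0.001]
wrist_force: [-0.3, -0.1, -0.1]
grip_width: 0.0001
grip_force: 0.0
[ 0.54921225 -0.28849842  0.33087442] [-5.95265749e-01  3.12267427e-01  1.21182265e+00 -8.71816074e-04
  1.61859617e+00  9.76811353e-01]
meter [([172, 79, 169, 132], 0.63)]
knob [([195, 128, 30, 32], 0.92)]
knob_grip [([194, 124, 34, 34], 0.7)]
needle_tip []
index_tip []
shift [-0.0504 -0.4585  0.0013] roll -0.1 cur yaw -0.1 n 10
```

View pics/w1b.png

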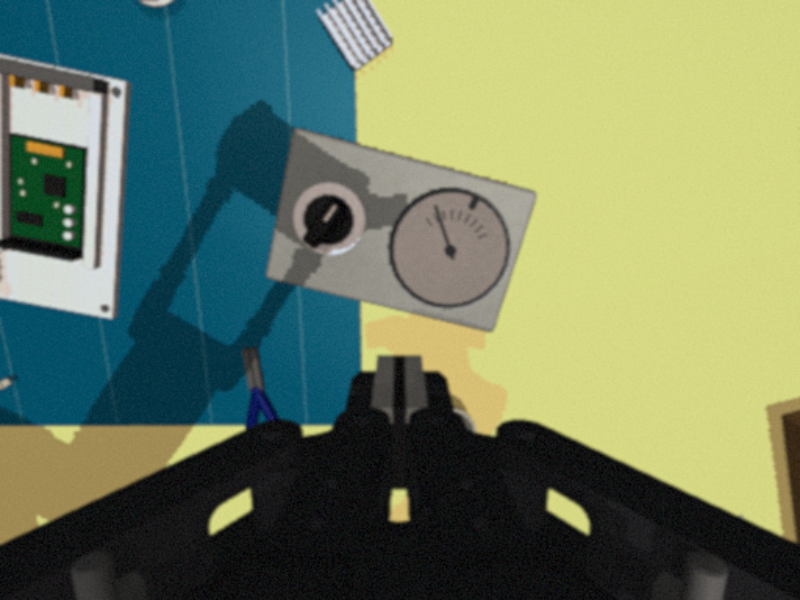

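The wrist view shows the knob at about (328,218) and the dial centre at about (450,250). The needle tip is near (437,206) and the index mark near (474,203), so the needle has to go clockwise. Next I'll look at the switch and the fixture.

```bash
python3 -m jog '-.05 -.46 -.02 0 1;-.05 -.46 -.02 0 1;-.05 -.46 -.02 0 1;-.05 -.46 -.02 0 1;-.05 -.46 -.02 0 1;-.05 -.46 -.02 0 1;-.05 -.46 -.02 0 1;-.05 -.46 -.02 0 1;-.05 -.46 -.02 0 1;-.05 -.46 -.02 0 1;-.05 -.46 -.02 0 1;-.05 -.46 -.02 0 1'
python3 - <<'E'
from h import *
o=r.get_obs();p=r.snapshot("wrist");cv2.imwrite("pics/w2.png",p["pixels"][:,:,::-1]);cv2.imwrite('pics/w2b.png',cv2.resize(p["pixels"][:,:,::-1],(800,600)))
print(o["ee_pos"],o["joint_pos"]);np.save("w2.npy",np.array(cam(p,o),dtype=object),allow_pickle=True)
c=np.load("w1.npy",allow_pickle=True);k=.64
dc,nt,it=[atz(c,u*k,v*k,.058)[:2] for u,v in [(450,250),(437,206),(474,203)]]
kn=atz(c,328*k,217*k,.06)
print("dial",dc,nt,it,np.linalg.norm(nt-dc),np.linalg.norm(it-dc),"knob",kn)
E
```

```text
time: 6.1
ee_pos: [0.5006, 0.1709, 0.3512]
orientation: [0.001, 1.0, -0.0, 0.0]
wrist_force: [0.6, -1.2, 0.1]
grip_width: 0.0
grip_force: 0.0
[0.50056225 0.17093887 0.35117265] [ 1.98551714e-01  1.61504444e-01  1.36721494e+00 -1.52474398e-03
  1.61309354e+00  1.77009292e+00]
dial [ 0.54566652 -0.33279345] [ 0.58233704 -0.32110468] [ 0.58475022 -0.35157721] 0.03848837165312347 0.04336317721750259 knob [ 0.57359943 -0.23098478  0.06      ]
```

View pics/w2b.png

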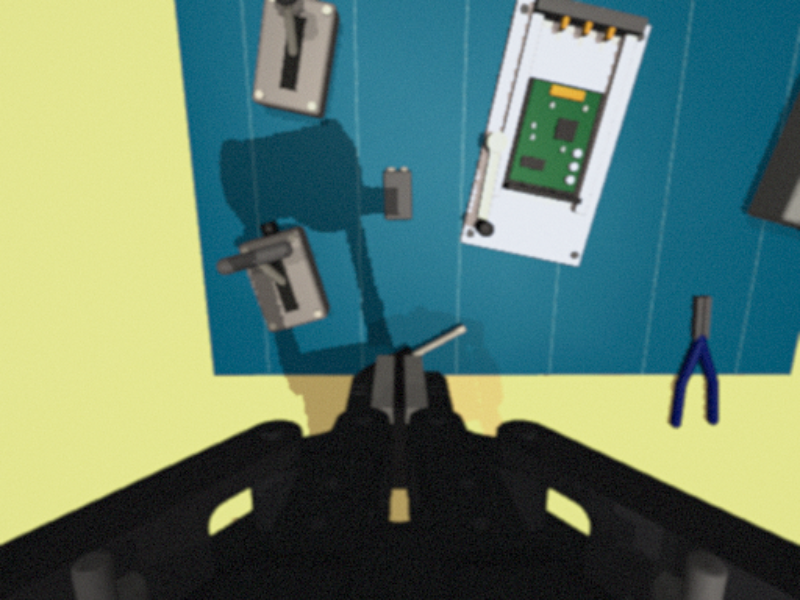

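The wrist view shows the supply crossbar running from (225,265) to (290,247), with housing top corners (243,243), (300,227), (327,313) and (272,331). The fixture mouth corners are (463,242) and (578,265), the carrier lip runs from (505,185) to (580,203), the latch pin is at (486,228) and the hinge at (494,140).

Run:
```python
from h import *
c=np.load("w2.npy",allow_pickle=True);k=.64
P=lambda u,v,z:atz(c,u*k,v*k,z)
ang=lambda d:round(np.degrees(np.arctan2(d[1],d[0])),1)
H=[P(u,v,.034) for u,v in[(243,243),(300,227),(327,313),(272,331)]]
print("housing",np.mean(H,0).round(4),ang(H[0]-H[3]),ang(H[1]-H[2]),ang(H[0]-H[1])-90,[np.linalg.norm(H[i]-H[i-1]).round(4) for i in range(4)])
b=[P(225,264,.086),P(290,246,.086)];print("bar",np.mean(b,0).round(4),ang(b[0]-b[1])-90,np.linalg.norm(b[0]-b[1]))
A,B=P(463,242,.010),P(578,265,.010);C=P(650,25,.034)
print("mouth",A,B,np.linalg.norm(A-B),ang(A-B)-90, "stopcorner",C)
print("pin",P(486,228,.062),"hinge",P(494,140,.034))
L=[P(503,186,.036),P(580,206,.036)];print("lip",L,np.linalg.norm(L[0]-L[1]))
th=np.radians(ang(A-B)-90);M=np.array([[np.cos(th),-np.sin(th)],[np.sin(th),np.cos(th)]])
o=(A[:2]+B[:2])/2+M@[.11,0];print("origin",o)
for n,q in [("pin",P(486,228,.062)),("hinge",P(494,140,.032)),("lip0",L[0]),("lip1",L[1]),("stop",C)]: print(n,M.T@(q[:2]-o))
```

```text
housing [0.462  0.2769 0.034 ] 13.9 14.8 15.400000000000006 [np.float64(0.0889), np.float64(0.0559), np.float64(0.0857), np.float64(0.0574)]
bar [0.4945 0.2872 0.086 ] 15.299999999999997 0.057193859408005664
mouth [0.49420664 0.10652796 0.01      ] [ 0.4712318  -0.00836288  0.01      ] 0.11716548336047661 -11.299999999999997 stopcorner [ 0.68006389 -0.04088608  0.034     ]
pin [0.51402943 0.09376532 0.062     ] hinge [0.58831571 0.08523515 0.034     ]
lip [array([0.54868157, 0.07554943, 0.036     ]), array([0.53088258, 0.0044588 , 0.036     ])] 0.07328492694912839
origin [0.59058683 0.02752846]
pin [-0.08805217  0.0499517 ]
hinge [-0.01336342  0.05580149]
lip0 [-0.05050244  0.03887888]
lip1 [-0.05402645 -0.03432126]
stop [ 0.10114808 -0.04955562]
```

```bash
python3 -m jog '.029 -.124 .1 -14.7 1;.029 -.124 .1 -14.7 1;.029 -.124 .1 -14.7 1;.029 -.124 .1 -14.7 1;.029 -.124 .15 -14.7 1;.029 -.124 .2 -14.7 1;.029 -.124 .24 -14.7 1;.029 -.124 .273 -14.7 1;.029 -.124 .273 -14.7 1;.029 -.124 .273 -14.7 1'
python3 -m jog '-.015 0 0 0 1;-.03 0 0 0 1;-.04 0 0 0 1;-.05 0 0 0 1;-.06 0 0 0 1;-.07 0 0 0 1;-.076 0 0 0 1;-.076 0 0 0 1;-.03 0 0 0 1;-.03 0 -.1 0 1;-.03 0 -.15 0 1;-.03 0 -.2 0 1'
python3 - <<'E'
from h import *
to(.50,.10,.33,-12)
c=np.load("w2.npy",allow_pickle=True)
im=cv2.imread("pics/w2.png").astype(int)
w=(im.min(2)>130).astype(np.uint8)  # white plate
n,l,s,_=cv2.connectedComponentsWithStats(w);i=l[150,360] or 1
print(s[1:][s[1:,4]>500])
E
```

```text
time: 7.15
ee_pos: [0.5306, 0.2946, 0.079]
orientation: [0.0, 0.992, 0.127, 0.0]
wrist_force: [0.3, 0.7, 1.3]
grip_width: 0.0004
grip_force: 0.0
time: 8.35
ee_pos: [0.501, 0.2886, 0.2285]
orientation: [0.0, 0.992, 0.128, -0.001]
wrist_force: [1.5, -0.1, 0.2]
grip_width: -0.0001
grip_force: 0.0
shift [-0.0489  0.1822 -0.1013] roll 26.67 cur yaw 14.67 n 5
[[    0     0   198   347 41897]
 [  162     0    51    72  1922]
 [  295     0   122   170  8470]
 [  180   164    27    44   576]
 [  315   218   197   129 11532]]
```

```bash
python3 - <<'E'
from h import *
to(.575,.04,.31,-12.5)
E
python3 -m jog '.01 .26 -.08 27.2 1;.01 .26 -.08 27.2 1;.01 .26 -.08 27.2 1;.01 .26 -.08 27.2 1;.01 .26 -.08 27.2 1;.01 .26 -.08 27.2 1;.01 .26 -.08 27.2 1;.01 .26 -.08 27.2 1;.01 .26 -.08 27.2 1'
python3 - <<'E'
from h import *
o=r.get_obs();p=r.snapshot("wrist");cv2.imwrite("pics/w3.png",p["pixels"][:,:,::-1])
s=r.snapshot("side")["pixels"][:,:,::-1]
im=np.hstack([cv2.resize(p["pixels"][:,:340,::-1],(530,600))[:, :], cv2.resize(s[230:350,190:290],(265,318),interpolation=2).repeat(1,0)[np.minimum(np.arange(600),317)]])
cv2.imwrite('pics/w3b.png',cv2.resize(p["pixels"][:,:,::-1],(800,600)));cv2.imwrite('pics/w3s.png',cv2.resize(s[230:350,180:330],(600,480)))
print(o["ee_pos"]);np.save("w3.npy",np.array(cam(p,o),dtype=object),allow_pickle=True)
E
```

```text
shift [ 0.0085  0.2592 -0.0814] roll 27.17 cur yaw 14.67 n 6
time: 9.25
ee_pos: [0.5754, 0.0406, 0.3076]
orientation: [-0.0, 0.994, -0.109, -0.001]
wrist_force: [-0.9, -1.2, 0.1]
grip_width: -0.0
grip_force: 0.0
[0.57543882 0.04064634 0.30760854]
```

View pics/w3b.png

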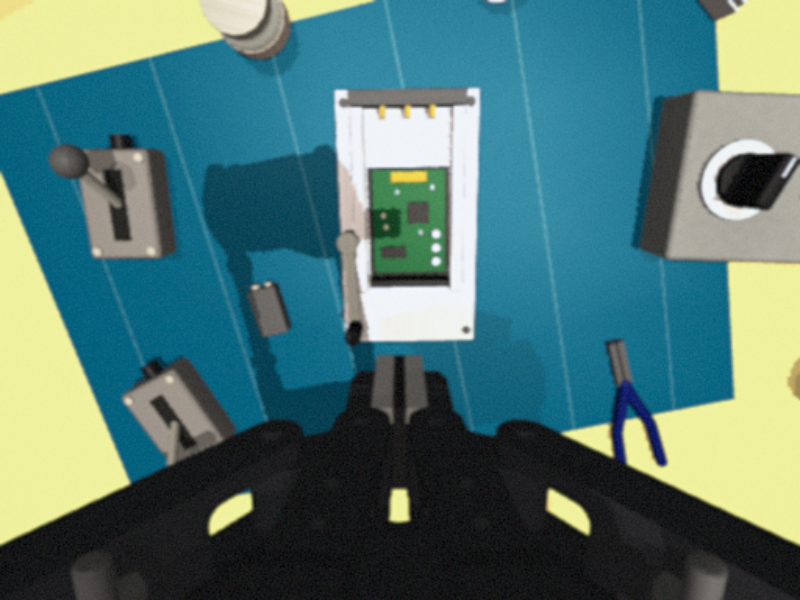

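View pics/w3s.png

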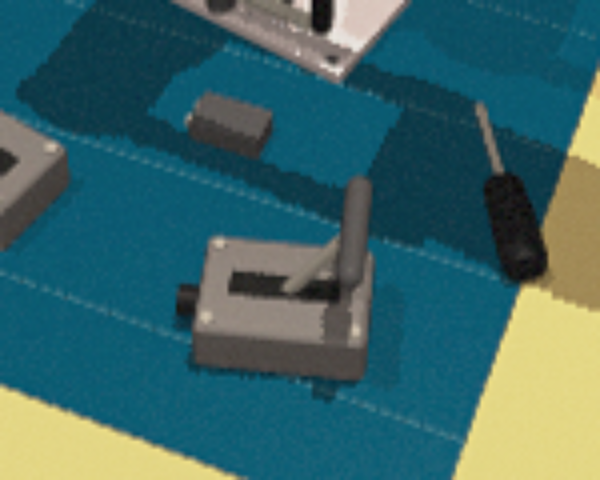

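The side crop shows the supply lever leaning towards the robot, so it is off. In the wrist view the fixture corners are (335,90), (480,90) and (474,340), the lip's near face is at row ~286 across columns 370–449, and the pin top is at (353,330).

Run:
```python
from h import *
c=np.load("w3.npy",allow_pickle=True);k=.64
P=lambda u,v,z:atz(c,u*k,v*k,z)
FL,FR,NR=P(335,90,.01),P(480,90,.01),P(474,340,.01)
ang=lambda d:round(np.degrees(np.arctan2(d[1],d[0])),1)
print(FL,FR,NR,ang(FR-NR),ang(FL-FR)-90,np.linalg.norm(FL-FR),np.linalg.norm(FR-NR))
th=np.radians((ang(FR-NR)+ang(FL-FR)-90)/2);print(np.degrees(th))
M=np.array([[np.cos(th),-np.sin(th)],[np.sin(th),np.cos(th)]])
o=((FL[:2]+NR[:2])/2);print("origin",o)
for n,q in [("pin",P(354,328,.062)),("pin2",P(353,333,.055)),("hinge",P(347,239,.034)),("lipL",P(371,280,.036)),("lipR",P(449,280,.036)),("lipL bot",P(371,286,.012)),("stopL",P(341,100,.034)),("stopR",P(474,100,.034))]: print(n,(M.T@(q[:2]-o)).round(4))
```

```text
[0.70949818 0.06417673 0.01      ] [ 0.68368244 -0.05278135  0.01      ] [ 0.46941674 -0.00926903  0.01      ] -11.5 -12.400000000000006 0.11977330191682241 0.2186392266616484
-11.950000000000003
origin [0.58945746 0.02745385]
pin [-0.0799  0.0465]
pin2 [-0.0866  0.0482]
hinge [-0.0103  0.0527]
lipL [-0.0453  0.0332]
lipR [-0.0459 -0.0336]
lipL bot [-0.0564  0.0347]
stopL [0.0992 0.0535]
stopR [ 0.0983 -0.0509]
```

```bash
python3 -m jog '-.068 .0104 .1 -.5 1;-.068 .0104 .1 -.5 1;-.068 .0104 .14 -.5 1;-.068 .0104 .18 -.5 1;-.068 .0104 .22 -.5 1;-.068 .0104 .25 -.5 1;-.068 .0104 .27 -.5 1;-.068 .0104 .2866 -.5 1;-.068 .0104 .2866 -.5 1;-.068 .0104 .2866 -.5 1'
python3 -m jog '.02 0 0 0 1;.03 0 0 0 1;.035 0 0 0 1;.04 0 0 0 1;.045 0 0 0 1;.05 0 0 0 1;.055 0 0 0 1;.06 0 0 0 1;.063 0 0 0 1;.066 0 0 0 1;.066 0 0 0 1'
python3 - <<'E'
from h import *
p=r.snapshot("side");print(r.get_obs()["ee_pos"]);cv2.imwrite('pics/s4.png',cv2.resize(p["pixels"][185:260,190:300,::-1],(660,450)))
E
```

```text
time: 10.35
ee_pos: [0.5072, 0.0448, 0.0218]
orientation: [0.0, 0.995, -0.104, -0.0]
wrist_force: [0.9, 0.2, 0.1]
grip_width: 0.0001
grip_force: 0.0
time: 11.45
ee_pos: [0.5727, 0.0301, 0.0216]
orientation: [0.0, 0.994, -0.105, 0.001]
wrist_force: [0.0, 0.1, -0.6]
grip_width: -0.0002
grip_force: 0.0
[0.5726023  0.0301615  0.02166437]
```

View pics/s4.png

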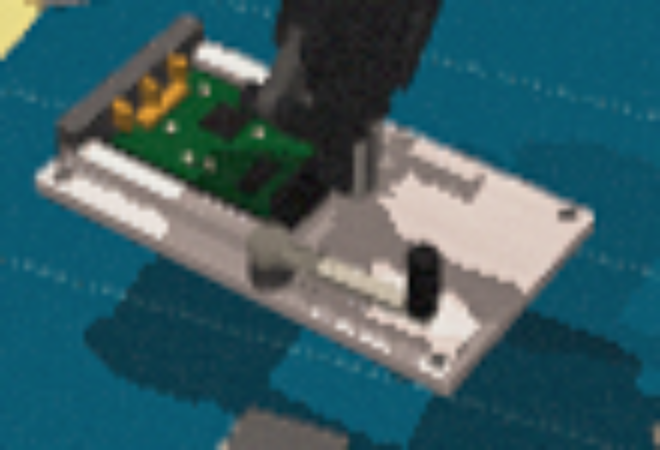

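The carrier has moved almost to the end stop, and the fingers are behind the lip. I'll push on until the force shows contact with the stop.

```bash
python3 -m jog '.001 0 0 0 1;.002 0 0 0 1;.003 0 0 0 1;.003 0 0 0 1'; python3 -m jog '.001 0 0 0 1;.002 0 0 0 1;.002 0 0 0 1'; python3 -m jog '.001 0 0 0 1;.002 0 0 0 1;.002 0 0 0 1'
```

```text
time: 11.9
ee_pos: [0.5743, 0.0298, 0.0216]
orientation: [0.0, 0.995, -0.105, -0.001]
wrist_force: [-1.8, 0.8, 1.5]
grip_width: 0.0002
grip_force: 1.2
time: 12.2
ee_pos: [0.5743, 0.0297, 0.0215]
orientation: [-0.0, 0.994, -0.105, -0.003]
wrist_force: [-6.5, 1.2, 3.7]
grip_width: -0.0002
grip_force: 3.2
time: 12.5
ee_pos: [0.5743, 0.0297, 0.0213]
orientation: [-0.0, 0.994, -0.105, -0.004]
wrist_force: [-8.3, 2.7, 7.0]
grip_width: 0.0002
grip_force: 4.7
```

The TCP stopped advancing at about 8 N with the lip where it should be, so the carrier is home. I'll back off and go to the latch pin.

```bash
python3 -m jog '-.02 0 0 0 1;-.05 0 0 0 1;-.06 0 -.05 0 1;-.06 0 -.1 0 1;-.06 0 -.1 -8 1;-.06 0 -.1 -16 1;-.06 0 -.1 -24 1;-.06 0 -.1 -32 1;-.06 0 -.1 -40 1;-.06 0 -.1 -48 1;-.06 0 -.1 -48 1'
python3 - <<'E'
from h import *
to(.5207,.128,.042,78)
E
```

```text
time: 13.6
ee_pos: [0.5211, 0.0412, 0.1219]
orientation: [0.001, 0.951, 0.309, 0.001]
wrist_force: [0.2, 0.3, -0.2]
grip_width: 0.0001
grip_force: 0.0
shift [ 0.0505 -0.0707  0.0799] roll -42.04 cur yaw 35.96 n 3
```

```bash
python3 -m jog '.0505 -.0707 0 -8 1;.0505 -.0707 0 -16 1;.0505 -.0707 0 -24 1;.0505 -.0707 0 -32 1;.0505 -.0707 .03 -42 1;.0505 -.0707 .06 -42 1;.0505 -.0707 .08 -42 1;.0505 -.0707 .08 -42 1;.0505 -.0707 .08 -42 1'
python3 - <<'E'
from h import *
o=r.get_obs()
p=r.snapshot("wrist");cv2.imwrite('pics/w5.png',p["pixels"][:,:,::-1])
c=cam(p,o)
th=np.radians(-12);M=np.array([[np.cos(th),-np.sin(th)],[np.sin(th),np.cos(th)]])
f=M.T@(o["ee_pos"][:2]-[.5902,.0273]);print(o["ee_pos"],f)
s=[]
for a in list(np.linspace(0,1.571,11))+[1.62]:
    d=.018
    t=np.array([-.014-.075*np.cos(a)-d*np.sin(a),.052-.075*np.sin(a)+d*np.cos(a)])
    D=t-f;s.append((round(D[1],3),round(D[0],3),round(-np.degrees(a),1)))
print(s)
E
```

```text
time: 14.5
ee_pos: [0.52, 0.1282, 0.0419]
orientation: [0.0, 0.778, 0.628, 0.0]
wrist_force: [0.2, -0.0, 0.8]
grip_width: 0.0001
grip_force: 0.0
[0.52004264 0.12822758 0.04188263] [-0.08960828  0.08413553]
[(np.float64(-0.014), np.float64(0.001), np.float64(-0.0)), (np.float64(-0.026), np.float64(-0.001), np.float64(-9.0)), (np.float64(-0.038), np.float64(-0.001), np.float64(-18.0)), (np.float64(-0.05), np.float64(0.001), np.float64(-27.0)), (np.float64(-0.062), np.float64(0.004), np.float64(-36.0)), (np.float64(-0.072), np.float64(0.01), np.float64(-45.0)), (np.float64(-0.082), np.float64(0.017), np.float64(-54.0)), (np.float64(-0.091), np.float64(0.026), np.float64(-63.0)), (np.float64(-0.098), np.float64(0.035), np.float64(-72.0)), (np.float64(-0.103), np.float64(0.046), np.float64(-81.0)), (np.float64(-0.107), np.float64(0.058), np.float64(-90.0)), (np.float64(-0.108), np.float64(0.061), np.float64(-92.8))]
```

```bash
python3 -m jog '-.014 .001 0 0 1;-.026 -.001 0 -8.5 1;-.038 -.001 0 -17 1;-.050 .001 0 -25.5 1;-.062 .004 0 -34 1;-.072 .010 0 -42.5 1;-.082 .017 0 -51 1;-.091 .026 0 -59.5 1;-.098 .035 0 -68 1;-.103 .046 0 -76.5 1;-.107 .056 0 -85 1;-.107 .058 0 -90 1'
python3 -m jog '-.001 0 0 0 1;-.002 0 0 0 1;-.003 0 0 0 1;-.003 0 0 0 1'
python3 - <<'E'
from h import *
o=r.get_obs()
p=r.snapshot("side");cv2.imwrite('pics/s6.png',cv2.resize(p["pixels"][185:260,190:300,::-1],(660,450)))
th=np.radians(-12);M=np.array([[np.cos(th),-np.sin(th)],[np.sin(th),np.cos(th)]])
print(M.T@(o["ee_pos"][:2]-[.5902,.0273]))
E
```

```text
time: 15.75
ee_pos: [0.554, 0.0097, 0.0427]
orientation: [0.0, 0.103, 0.995, -0.0]
wrist_force: [-3.3, -0.4, 1.1]
grip_width: 0.0001
grip_force: 1.3
time: 16.15
ee_pos: [0.5543, 0.0107, 0.0418]
orientation: [-0.002, 0.105, 0.994, -0.0]
wrist_force: [-5.8, -0.7, 5.4]
grip_width: -0.0002
grip_force: 2.8
[-0.03169837 -0.02371037]
```

View pics/s6.png

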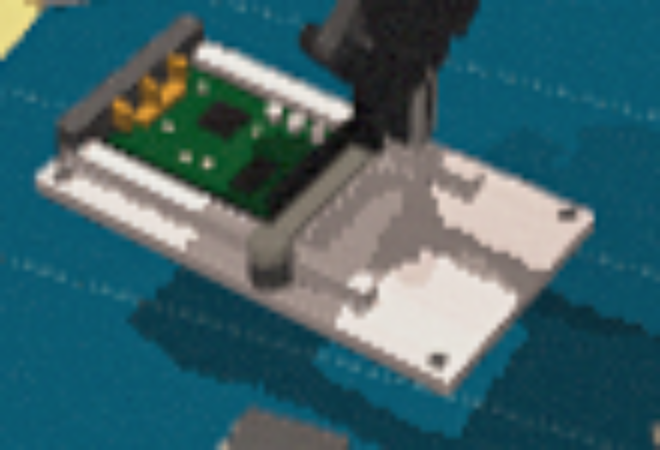

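The bar now lies across the mouth behind the lip, and the tool stopped where the closed position predicts. Next I'll throw the supply back on.

```bash
python3 -m jog '.02 0 0 0 1;.05 0 0 0 1;.05 0 -.05 0 1;.05 0 -.1 0 1;.05 0 -.12 0 1;.05 0 -.12 0 1'
python3 - <<'E'
from h import *
to(.3943,.2592,.078,-165.3)
E
```

```text
time: 16.8
ee_pos: [0.5114, 0.0212, 0.1662]
orientation: [0.006, 0.105, 0.994, 0.0]
wrist_force: [1.7, -0.7, 0.0]
grip_width: 0.0003
grip_force: 0.0
shift [0.1654 0.2081 0.0866] roll 333.21 cur yaw 167.91 n 6
```

```bash
python3 -m jog '.165 .208 0 -26.8 1;.165 .208 0 -26.8 1;.165 .208 0 -26.8 1;.165 .208 0 -26.8 1;.165 .208 0 -26.8 1;.165 .208 0 -26.8 1;.165 .208 .04 -26.8 1;.165 .208 .07 -26.8 1;.165 .208 .0866 -26.8 1;.165 .208 .0866 -26.8 1;.165 .208 .0866 -26.8 1'
python3 -m jog '-.015 0 0 0 1;-.03 0 0 0 1;-.04 0 0 0 1;-.05 0 0 0 1;-.06 0 0 0 1;-.07 0 0 0 1;-.076 0 0 0 1;-.076 0 0 0 1;-.03 0 0 0 1;-.03 0 -.1 0 1;-.03 0 -.15 0 1;-.03 0 -.15 0 1'
python3 - <<'E'
from h import *
p=r.snapshot("side")["pixels"][230:350,180:330,::-1];q=r.snapshot("scene")["pixels"][120:240,220:370,::-1]
cv2.imwrite('pics/s7.png',np.hstack([cv2.resize(p,(400,320)),cv2.resize(q,(400,320))]))
c=np.load("w1.npy",allow_pickle=True)
to(.5736,-.231,.2,0)
E
```

```text
time: 17.9
ee_pos: [0.3898, 0.2591, 0.0747]
orientation: [-0.0, -0.128, 0.992, -0.0]
wrist_force: [0.3, -0.9, 0.6]
grip_width: 0.0001
grip_force: 0.0
time: 19.1
ee_pos: [0.4169, 0.2661, 0.2259]
orientation: [-0.001, -0.129, 0.992, -0.0]
wrist_force: [0.7, 1.7, 0.1]
grip_width: 0.0002
grip_force: 0.0
shift [-0.0184 -0.5217  0.0313] roll -165.2 cur yaw -165.2 n 11
```

View pics/s7.png

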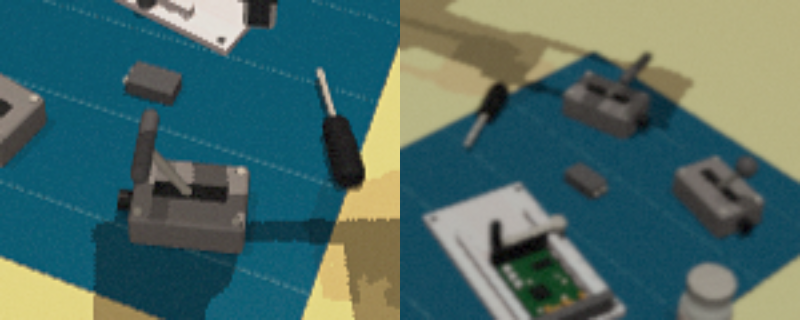

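The supply lever is leaning away again, so it is on. The lamp lever is unchanged and the latch bar lies across. Next is the knob and dial close-up.

```bash
python3 - <<'E'
from h import *
to(.581,-.295,.27,148)
E
python3 -m jog '0 -.2 -.04 8 1;0 -.25 -.04 16 1;0 -.3 -.04 24 1;0 -.35 -.04 32 1;-.015 -.585 -.044 46.8 1;-.015 -.585 -.044 46.8 1;-.015 -.585 -.044 46.8 1;-.015 -.585 -.044 46.8 1;-.015 -.585 -.044 46.8 1;-.015 -.585 -.044 46.8 1;-.015 -.585 -.044 46.8 1;-.015 -.585 -.044 46.8 1'
python3 - <<'E'
from h import *
to(.581,-.295,.27,148)
E
```

```text
shift [-0.0102 -0.5853 -0.039 ] roll -313.2 cur yaw -165.2 n 12
time: 20.4
ee_pos: [0.5824, -0.2979, 0.268]
orientation: [-0.001, 0.277, 0.961, -0.0]
wrist_force: [0.3, 0.8, -0.8]
grip_width: -0.0003
grip_force: 0.0
shift [ 0.0028  0.0017 -0.002 ] roll -0.11 cur yaw 147.89 n 1
```

```bash
python3 -m jog '0 0 0 0 1;0 0 0 0 1;0 0 0 0 1'
python3 - <<'E'
from h import *
o=r.get_obs();p=r.snapshot("wrist");cv2.imwrite("pics/w8.png",p["pixels"][:,:,::-1])
np.save("w8.npy",np.array(cam(p,o),dtype=object),allow_pickle=True)
cv2.imwrite('pics/w8b.png',cv2.resize(p["pixels"][:240,90:410,::-1],(800,600),interpolation=cv2.INTER_CUBIC))
c=cam(p,o);print(proj(c,[.5736,-.231,.06]),proj(c,[.5457,-.3328,.058]))
E
```

```text
time: 20.7
ee_pos: [0.5819, -0.2938, 0.2686]
orientation: [-0.001, 0.276, 0.961, 0.001]
wrist_force: [0.1, 0.1, -0.3]
grip_width: -0.0002
grip_force: 0.0
(np.float64(300.6247093674219), np.float64(130.43638386466824)) (np.float64(209.17254717023502), np.float64(157.71307333715274))
```

View pics/w8b.png

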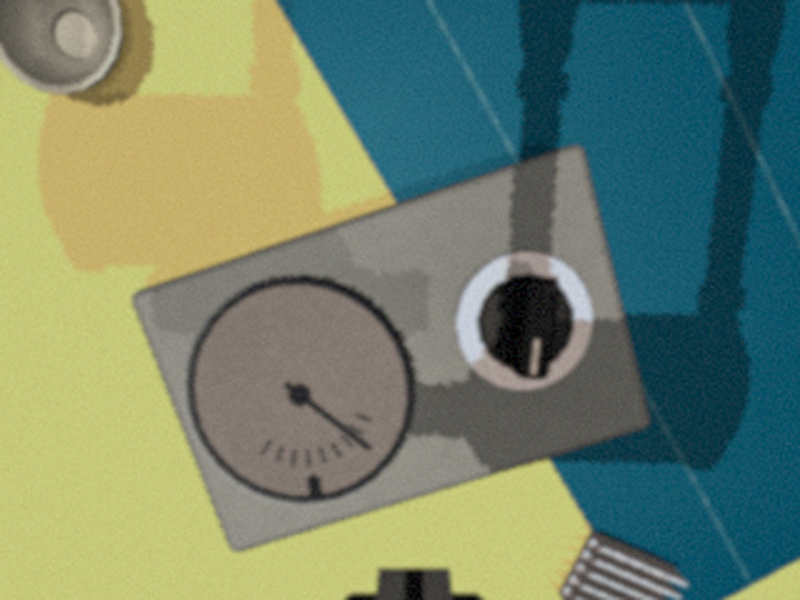

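The close-up shows the dial centre at (299,395), the needle tip at (369,448) and the index point at (314,478). The knob disc centre is at (525,322) and the pointer line on the bar runs from (537,338) to (534,375).

Run:
```python
from h import *
c=np.load("w8.npy",allow_pickle=True);c1=np.load("w1.npy",allow_pickle=True)
P=lambda u,v,z:atz(c,90+u/2.5,v/2.5,z)
ang=lambda d:round(np.degrees(np.arctan2(d[1],d[0])),1)
dc,nt,it,i2=P(299,395,.058),P(369,448,.058),P(314,478,.058),P(317,498,.058)
print(dc,ang(nt-dc),np.linalg.norm(nt-dc),ang(it-dc),np.linalg.norm(it-dc),ang(i2-dc))
a,b=P(537,338,.095),P(534,375,.095);print("line",a,b,ang(b-a))
print("disc",P(525,322,.052), "w1 disc",atz(c1,330*.64,218*.64,.052))
K=[P(u,v,.05) for u,v in[(133,297),(582,148),(650,425),(235,550)]]
m=np.mean(K,0);print(m,ang(K[2]-K[1]),ang(K[3]-K[0]),ang(K[1]-K[0])-90,[np.linalg.norm(K[i]-K[i-1]).round(3) for i in range(4)])
for yw in (-15,-14,-16):
  t=np.radians(yw);print(yw,m[:2]+.06*np.array([-np.sin(t),np.cos(t)]),m[:2]-.045*np.array([-np.sin(t),np.cos(t)]))
# predicted line for bar thru disc centre
k=P(525,322,.052)[:2];print("disc->b",ang(b[:2]-k),"disc->a",ang(a[:2]-k),np.linalg.norm(b[:2]-k))
```

```text
[ 0.54622198 -0.33257517  0.058     ] 19.9 0.0394554042240495 -23.8 0.03889522125620913 -24.2
line [ 0.5750779  -0.23276017  0.095     ] [ 0.58713288 -0.2410035   0.095     ] -34.4
disc [ 0.57275137 -0.23002221  0.052     ] w1 disc [ 0.57198036 -0.23150343  0.052     ]
[ 0.55781586 -0.28800256  0.05      ] -14.3 -14.1 -14.5 [np.float64(0.125), np.float64(0.206), np.float64(0.125), np.float64(0.205)]
-15 [ 0.573345   -0.23004701] [ 0.546169   -0.33146923]
-14 [ 0.57233117 -0.22978482] [ 0.54692937 -0.33166587]
-16 [ 0.5743541  -0.23032686] [ 0.54541218 -0.33125934]
disc->b -37.4 disc->a -49.6 0.018094655276914264
```

Run:
```python
from h import *
to(.5726,-.2300,.065,145.6)
```

```text
shift [0.0414 0.0488 0.204 ] roll 2.44 cur yaw 148.04 n 5
```

```bash
python3 -m jog '.0414 .0488 .08 2.4 .45;.0414 .0488 .09 2.4 .45;.0414 .0488 .12 2.4 .45;.0414 .0488 .15 2.4 .45;.0414 .0488 .17 2.4 .45;.0414 .0488 .19 2.4 .45;.0414 .0488 .204 2.4 .45;.0414 .0488 .204 2.4 .45;.0414 .0488 .204 2.4 .45'
python3 -m jog '0 0 0 0 .6;0 0 0 0 1;0 0 0 0 1;0 0 0 0 1;0 0 0 0 1;0 0 0 0 1;0 0 0 0 1'
```

```text
time: 21.65
ee_pos: [0.5734, -0.2308, 0.0658]
orientation: [0.0, 0.295, 0.955, -0.0]
wrist_force: [-0.2, 0.4, -0.5]
grip_width: 0.0472
grip_force: 0.0
time: 22.35
ee_pos: [0.5741, -0.2315, 0.0664]
orientation: [0.001, 0.296, 0.955, 0.0]
wrist_force: [0.4, 3.3, 6.1]
grip_width: 0.0128
grip_force: 60.1
```

```bash
python3 -m jog '0 0 0 7 1;0 0 0 14 1;0 0 0 21 1;0 0 0 28 1;0 0 0 35 1;0 0 0 42 1;0 0 0 48 1;0 0 0 52 1;0 0 0 54 1;0 0 0 54 1;0 0 0 54 1;0 0 0 54 1'
python3 - <<'E'
from h import *
o=r.get_obs();p=r.snapshot("wrist");s=r.snapshot("scene")
cv2.imwrite("pics/w9.png",p["pixels"][:,:,::-1]);cv2.imwrite("pics/s9.png",s["pixels"][:,:,::-1])
c=cam(p,o);np.save("w9.npy",np.array(c,dtype=object),allow_pickle=True);print(proj(c,[.546,-.332,.058]),proj(cam(s),[.546,-.332,.058]))
M=quat(o["orientation"]);print(np.degrees(np.arctan2(M[1,0],M[0,0])))
E
```

```text
time: 23.55
ee_pos: [0.5721, -0.2325, 0.0664]
orientation: [-0.0, 0.697, 0.717, -0.001]
wrist_force: [-4.6, -0.7, 8.2]
grip_width: 0.0127
grip_force: 60.5
(np.float64(207.1840337654011), np.float64(390.93382672138625)) (np.float64(139.32111705419726), np.float64(261.3778874338297))
91.60264932214547
```

```bash
python3 -m jog '0 0 0 0 .45;0 0 0 0 .45;0 0 0 0 .45;0 0 -.03 0 .45;0 0 -.08 0 .45;-.05 -.01 -.12 0 .8;-.1 -.02 -.15 0 1;-.12 -.03 -.16 0 1;-.12 -.03 -.16 0 1;-.12 -.03 -.16 0 1;-.12 -.03 -.16 0 1;-.12 -.03 -.16 0 1'
python3 - <<'E'
from h import *
o=r.get_obs();p=r.snapshot("wrist");cv2.imwrite("pics/w10.png",p["pixels"][:,:,::-1])
c=cam(p,o);np.save("w10.npy",np.array(c,dtype=object),allow_pickle=True)
u,v=proj(c,[.5463,-.3320,.058]);print(u,v,p["pixels"].shape)
x0=int(u)-60;y0=max(int(v)-60,0);print(x0,y0)
cv2.imwrite('pics/w10b.png',cv2.resize(p["pixels"][y0:y0+120,x0:x0+120,::-1],(600,600),interpolation=cv2.INTER_CUBIC))
E
```

```text
time: 24.85
ee_pos: [0.5465, -0.3508, 0.2238]
orientation: [-0.001, 0.697, 0.717, 0.0]
wrist_force: [-0.8, 0.2, 0.9]
grip_width: -0.0001
grip_force: 0.0
256.1323256658094 155.22534189655104 (384, 512, 3)
196 95
```

View pics/w10b.png

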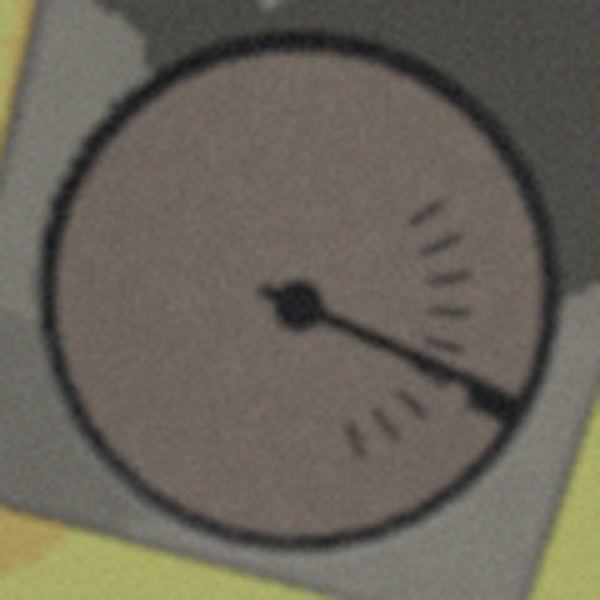

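The needle now ends at the index mark, near (480,395). I'll measure what offset is left.

Run:
```python
from h import *
c=np.load("w10.npy",allow_pickle=True);im=cv2.imread("pics/w10.png",0).astype(np.float32)
uc,vc=196+299/5-.4,95+305/5-.4
def f(cen):
  for rr in range(8,53,2):
    th=np.radians(np.arange(-45,46,.5)-27.5)   # world angles
    R_=rr*1e-3
    px=np.array([proj(c,[cen[0]+R_*np.cos(t),cen[1]+R_*np.sin(t),.058]) for t in th],np.float32)
    v=cv2.remap(im,px[:,0].copy(),px[:,1].copy(),cv2.INTER_LINEAR).ravel()
    w=np.clip(np.median(v)-18-v,0,None);m=w>0
    i=np.argmin(v);sel=np.abs(np.arange(len(v))-i)<24
    ww=w*sel
    print(rr,round(float(np.median(v))),round(float(v.min())),"cent",round(float((ww*np.degrees(th)).sum()/max(ww.sum(),1e-6)),1),"span",np.degrees(th[m&sel])[[0,-1]].round(1) if (m&sel).any() else None)
f(atz(c,uc,vc,.058))
```

```text
8 102 37 cent -23.0 span [-34.5 -11.5]
10 103 50 cent -22.4 span [-32.5 -13. ]
12 104 48 cent -22.6 span [-30.5 -15. ]
14 104 48 cent -22.9 span [-30.  -15.5]
16 105 44 cent -22.7 span [-29. -16.]
18 104 36 cent -22.5 span [-28. -17.]
20 104 46 cent -22.2 span [-27.  -17.5]
22 104 49 cent -22.6 span [-26.5 -18.5]
24 103 48 cent -22.7 span [-27. -19.]
26 95 40 cent -23.1 span [-27.  -19.5]
28 93 38 cent -23.4 span [-27.5 -13.5]
30 93 42 cent -23.1 span [-27.  -13.5]
32 95 40 cent -23.4 span [-27.5 -13. ]
34 101 46 cent -22.7 span [-25.5 -20. ]
36 103 47 cent -22.5 span [-25.5 -19.5]
38 102 40 cent -23.7 span [-28. -20.]
40 103 31 cent -24.8 span [-29.5 -20. ]
42 103 31 cent -24.9 span [-29.5 -20.5]
44 103 33 cent -24.8 span [-29.5 -20.5]
46 96 31 cent -24.9 span [-29. -21.]
48 55 35 cent -25.8 span [-26.5 -24.5]
50 74 45 cent 10.2 span [ 2. 18.]
52 119 64 cent 10.8 span [ 2.5 18. ]
```

The needle is about 2.2° short of the index, which means roughly 2.7° more on the knob. I'll regrip and correct it.

```bash
python3 -m jog '.06 .015 .0 0 .45;.12 .03 .04 0 .45;.12 .03 .08 0 .45;.12 .03 .11 0 .45;.12 .03 .14 0 .45;.12 .03 .16 0 .45;.12 .03 .16 0 .45;.12 .03 .16 0 .45;.12 .03 .16 0 1;.12 .03 .16 0 1;.12 .03 .16 0 1;.12 .03 .16 0 1'
python3 -m jog '0 0 0 0 1;0 0 0 1 1;0 0 0 2 1;0 0 0 2.7 1;0 0 0 2.7 1;0 0 0 2.7 1;0 0 0 2.7 1'
python3 -m jog '0 0 0 0 .45;0 0 0 0 .45;0 0 0 0 .45;0 0 -.03 0 .45;0 0 -.08 0 .45;-.05 -.01 -.12 0 .8;-.1 -.02 -.15 0 1;-.12 -.03 -.16 0 1;-.12 -.03 -.16 0 1;-.12 -.03 -.16 0 1;-.12 -.03 -.16 0 1;-.12 -.03 -.16 0 1'
python3 - <<'E'
from h import *
o=r.get_obs();p=r.snapshot("wrist");cv2.imwrite("pics/w11.png",p["pixels"][:,:,::-1])
c=cam(p,o);im=cv2.cvtColor(p["pixels"],cv2.COLOR_RGB2GRAY).astype(np.float32)
# dial centre from hub blob
u,v=proj(c,[.5463,-.3320,.058]);u0,v0=int(u)-10,int(v)-10
g=im[v0:v0+21,u0:u0+21];w=np.clip(60-g,0,None);yy,xx=np.mgrid[0:21,0:21]
uc,vc=u0+(w*xx).sum()/w.sum(),v0+(w*yy).sum()/w.sum();cen=atz(c,uc,vc,.058);print(uc,vc,cen)
for rr in range(8,49,2):
    th=np.radians(np.arange(-40,-10,.5))
    px=np.array([proj(c,[cen[0]+rr*1e-3*np.cos(t),cen[1]+rr*1e-3*np.sin(t),.058]) for t in th],np.float32)
    v=cv2.remap(im,px[:,0].copy(),px[:,1].copy(),cv2.INTER_LINEAR).ravel()
    w=np.clip(75-v,0,None);print(rr,round(float((w*np.degrees(th)).sum()/max(w.sum(),1e-6)),1),end="; ")
E
```

```text
time: 26.1
ee_pos: [0.5721, -0.2323, 0.0669]
orientation: [-0.0, 0.697, 0.717, -0.001]
wrist_force: [-4.4, -0.4, 5.8]
grip_width: 0.0129
grip_force: 59.9
time: 26.8
ee_pos: [0.572, -0.2323, 0.0669]
orientation: [-0.0, 0.714, 0.7, -0.001]
wrist_force: [-5.0, -0.5, 6.0]
grip_width: 0.013
grip_force: 60.0
time: 28.0
ee_pos: [0.541, -0.3494, 0.2239]
orientation: [-0.001, 0.713, 0.701, 0.0]
wrist_force: [0.2, 0.2, -0.2]
grip_width: 0.0001
grip_force: 0.0
260.4434993924666 157.19076549210206 [ 0.54589495 -0.33275327  0.058     ]
8 -23.9; 10 -23.9; 12 -24.1; 14 -23.5; 16 -23.9; 18 -23.7; 20 -23.8; 22 -23.9; 24 -24.1; 26 -24.1; 28 -24.1; 30 -24.2; 32 -24.4; 34 -23.9; 36 -23.9; 38 -24.6; 40 -24.6; 42 -24.7; 44 -24.8; 46 -24.9; 48 -24.8;
```

Run:
```python
from h import *
print(r.close_job())
```

```text
the job is handed in; nothing more can be done
None
```

I handed the job in at about 28 s of the 72 s limit. The supply went off, the carrier was pushed home, the latch was swung across, the supply went back on, and the needle was set about 1° short of the index mark. The lamp switch was not touched, and I kept clear of the other items but took no final check picture of them.

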